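# Close the ring case, then peel the emptied tray off the stack

## Task

The rings from the top tray have been sorted into the red case: shut the case's lid right down, then peel the empty top tray, which is snapped into the loaded trays below, free by lifting one corner well up while the opposite corner stays seated, so that the stack is not pulled along: it must stay put. Hold the empty tray level beside the stack, leaving the loaded tray beneath open to view, at least 20 cm above the table, and finish still holding it there; leave everything else alone.

Things in the scene. Friction and masses are not known exactly. Their poses are not given: they have to be found in the camera images.
- empty_tray: Empty formed plastic tray on top of the stack, blue-grey, 120 (its x) x 160 (its y) x 22 mm deep, 50 to 80 g. Origin: centre of its underside, z up; starts aligned with the stack, 39 mm above the stack's origin. Its outer 10 mm all round are an upright rigid rim from 9 to 22 mm above the origin; inside it is open down to the floor at 1 mm (six bosses reach 10 mm).
- stack: Three loaded trays of the same outline, stuck together as one loose block under the empty tray: 120 (x) x 160 (y) mm, rim top 48 mm above its origin, 0.73 kg; steel sealing rings lie in the uppermost. Origin: centre of the underside, z up. Its outside is flush with the empty tray's rim, which rests on it: a finger outside may reach 13 mm below the upper rim's top to touch the empty tray only.
- corner0 (a point): Upper outer corner of the empty tray's rim at its -x, -y; 61 mm above the stack's origin when seated. The tray's underside carries four studs at x +-46, y +-60 mm, snapped between sprung beads of the tray below; each holds about 2 N and is free after 2.7 mm of lift.
- corner1 (a point): The same at -x, +y. Lifting one corner needs about 3.5 N; an even straight pull on the whole tray needs more than 8 N, which is more than the stack weighs.
- corner2 (a point): The same at +x, +y (diagonal to corner0). To peel, turn the tray about the corner diagonal to the lifted one: tilted by 0.2 rad, all four studs are free. The lifted corner must be 20 mm up before any neighbour is, with the diagonal one still down.
- corner3 (a point): The same at +x, -y (diagonal to corner1).
- ring_case: Flat red assortment case with a clear hinged lid, 168 (its x) x 215 (its y) x 38 mm shut, fixed to the table. Origin: centre of the underside, z up; the lid's hinge runs along its y at the far (+x) side, the latch tongue is in the middle of the -x side.
- ring_case_lid (a joint): Angle of the case's lid in rad: 0 shut, 1.57 upright, stop at 1.95. It starts leaning back past upright. The hinge has slight friction: the lid stays by itself from about 1.2 rad upward, and falls shut by itself below about 1.1 rad. The lid weighs 70 g.
- lid_hinge (a point): Middle of the lid's hinge line, 30 mm above the table, 81 mm along the case's +x.
- lid_edge (a point): Middle of the lid's free edge, on its outer face (on top when shut), 163 mm from the hinge line; it turns with the lid. The outer face lies 8 mm off the hinge line. The lid is 215 mm wide.
- gauge: White round pressure gauge with a brass stem, 94x68x31 mm, lying flat; leave alone. Origin: centre of the underside.
- brass_tee: Brass tee fitting, 46x56x25 mm; leave alone. Origin: centre of the underside.
- ptfe_reel: White flat tape reel, 55 mm across, 15 mm high; leave alone. Origin: centre of the underside.
- marker: Black and white marker pen, 133 mm long, 18 mm thick; leave alone. Origin: centre of the underside.

How it is judged:
By the outcome, as a careful person would: the job done as asked, in the order asked, and still so for the second after the job is handed in, while the arm keeps its last pose, push and grip.
It also fails if it takes over 54 s, if anything falls off the work surface, if the arm or the gripper's body presses on something with over 40 N, if the wrist force passes 120 N, or if a joint passes its speed limit or range.

## Robot

A 6-joint arm with a two-finger parallel gripper is mounted at the origin on a cart in front of the work surface, level with it; the furniture and walls round the work are solid. World frame = base frame: x ahead of the robot, y to its left, z up, the work surface at z = 0. Lengths are in m, angles in degrees, forces in N, time in s.
With the tool pointing down it reaches from about 0.25 to 0.725 m from the base axis. Payload 9.7 kg.
Tool frame: the origin (TCP) lies between the finger pads; the fingertips stand 19 mm ahead of it and the grasp point (between the pads) is the TCP; z points along the fingers, y is the line along which they close (so a half turn about z gives the same grasp; the last joint's range is limited). The gripper opens to 85 mm and grips with 20 to 120 N. Pads are 22 mm wide; open, the fingers measure 114 mm over their backs; the gripper's body (76 mm by 85 mm) begins 54 mm behind the grasp point. The pads swing forward as they close: fully open they stand 13 mm farther back than shut.
Start: joints at [-63.827, 4.979, 10.078, 95.1, 0, 90], TCP at [0.243, -0.494, 0.219] pointing down, gripper open.
Joint ranges: [-179.16, 179.16], [-48.56, 103.87], [-65.8, 70.77], [-126.05, 130.52], [-82.76, 87.17], [-180, 180]. Speed limits (degrees/s): [127.2, 127.2, 147.25, 180, 180, 180].

## Interface

Orientations are given as [roll, pitch, yaw] about the fixed x, y, z axes, in that order (R = Rz(yaw) Ry(pitch) Rx(roll)).
In Python, from workcell import telemetry, camera, calibration, workorder gives the robot as it stands.
- The arm moves only by the tool play_rows, never from a script. Its argument "increments" is a list of rows, each a list of 3 entries, a list of its own where there are three numbers: the shift along the tool's x, y, z in mm, then the turn, a rotation vector about the tool's x, y, z in degrees, then the closure, from 0 (fully open) to 1 (shut). In form: [[[x, y, z], [ax, ay, az], jaw], ...]. A call has 1 to 20 rows; each row is the pose to reach, as a shift and turn from the pose commanded when the call began, along the tool's axes at that moment; what a row does not reach only later rows make up. A row lasts 1/10 s, in which the tool goes at most 50 mm and 8.59 degrees, less where a joint would pass 70% of its speed; a pose out of reach is approached as far as the arm can. A call with a gripper value outside its range is refused whole. The fingers move at their own pace and stop on an object; "grip_force" is the grip in N (left out, the last holds). Time passes only in rows, so rows that repeat a pose let the fingers close. It gives the time, the measured TCP pose, the force, the opening and the grip force at its end, in the units of the state.
- telemetry.get_obs(): the state, without advancing time (a new reading comes with each control period).
- camera(name): name is "side" or "top" or "wrist"; returns (picture, depth): 480x640x3 uint8, red, green, blue; 480x640 float32, m along the optical axis (not along the pixel's ray), 0 where there is no reading.
- calibration(name): a dict with "vertical_fov" (degrees; the focal length in pixels is half the picture's height over the tangent of half this angle, whatever the lens; pixels are square), "cx", "cy" (the principal point, pixels), "rvec" (rotation vector, rad) and "tvec" (3), from world to camera coordinates, as OpenCV has them; the wrist camera has in their place "hand_eye" (4x4, takes a point from camera to tool coordinates, whose origin is the TCP and whose axes are the flange's). Camera axes: x right, y down, z forward; pixel columns grow to the right and rows downward; lengths in m; the calibration is good to about 2 mm. A picture is of the moment at which its call begins: read the wrist's pose just before it. calibration takes no time and is no camera call.
- workorder.job_done(): hands the job in; it is judged then, once.
The state is a dict: "time": time; "q": joint angles; "qd": joint speeds; "joint_efforts": joint torques, N m; "ee_pos": TCP position; "tcp_rot": TCP orientation; "wrist_force": force on the tool from outside, world axes, zero at the start; "torque": the same for the moment, N m; "opening": finger opening in m; "grasp_force": force on a finger pad.
Only numpy, scipy, OpenCV 4.12 (cv2) and the standard library are available. Lean on these libraries where they do the work, as an engineer would, in place of code of your own. Each camera call takes 0.05 s, during which the arm holds its last target. There are 200 camera calls.

## Working session

There is one attempt and no reset: what is moved stays moved. The work goes in short steps, Python scripts to look and compute and a tool call to move; the robot and the scene stay as the last step left them, time stands still between calls to the robot, and variables do not carry over. Pictures are saved under pics/ and viewed, at most 10 in all, crops included, and the job is handed in when it is done.

Besides the shell and the picture viewer there is one more tool, called after "Request:" by a JSON object that holds its "op" and its "data". play_rows: Moves the arm, as the interface text tells. Its arguments: {"type":"object","properties":{"increments":{"type":"array"},"grip_force":{"type":"number"}},"required":["increments"]}

```bash
mkdir -p pics; cat > h.py <<'E'
import numpy as np, cv2
from workcell import telemetry, camera, calibration, workorder
from scipy.spatial.transform import Rotation as R
def cam(n):
    o=telemetry.get_obs(); p,d=camera(n); c=calibration(n)
    f=240/np.tan(np.radians(c['vertical_fov'])/2)
    if 'hand_eye' in c:
        T=np.eye(4);T[:3,:3]=R.from_euler('xyz',o['tcp_rot'],degrees=True).as_matrix();T[:3,3]=o['ee_pos'];T=T@np.array(c['hand_eye'])
    else:
        W=np.eye(4);W[:3,:3]=cv2.Rodrigues(np.array(c['rvec'],float))[0];W[:3,3]=np.ravel(c['tvec']);T=np.linalg.inv(W)
    v,u=np.mgrid[:480,:640]
    P=np.stack([(u-c['cx'])/f*d,(v-c['cy'])/f*d,d],-1)@T[:3,:3].T+T[:3,3]
    P[d==0]=np.nan
    return p,d,P,T,f,c
def save(n,p): cv2.imwrite('pics/'+n+'.png',p[...,::-1])
E
python3 - <<'E'
from h import *
print(telemetry.get_obs())
for n in('top','side'):
    p,d,P,T,f,c=cam(n); save(n+'0',p); np.savez('/tmp/'+n,p=p,P=P,T=T); print(n,f,T[:3,3],c)
E
```

```text
{'time': 0.0, 'q': array([-6.38270204e+01,  5.01171102e+00,  1.00343133e+01,  9.50997214e+01,
       -1.04438162e-03,  8.99999528e+01]), 'qd': array([-0.08890042,  0.05726298, -0.04516454, -0.03605097, -0.06331497,
       -0.12171572]), 'joint_efforts': array([ 1.61898765e-04, -5.20390749e+01,  4.64801109e+01,  1.63726998e-02,
        3.73672208e-05,  3.55830139e-05]), 'ee_pos': array([ 0.24248134, -0.49338666,  0.21797596]), 'tcp_rot': array([-1.79922881e+02,  1.04431711e-03,  2.61730283e+01]), 'wrist_force': array([-0.53442248,  0.6151184 , -0.56803171]), 'torque': array([-0.00040969,  0.00938125, -0.00960807]), 'grasp_force': 0.0, 'opening': 0.08523469452116865}
top 441.35214883189957 [ 0.34951666 -0.09740416  1.05181063] {'vertical_fov': 57.07323272296112, 'cx': 322.67451910587266, 'cy': 249.81450029981804, 'rvec': array([ 2.21569568, -1.98793778,  0.19984954]), 'tvec': array([-0.12845172,  0.54612962,  0.96083175])}
side 515.6048518897907 [0.55267796 0.89614858 0.58471196] {'vertical_fov': 49.92138779295609, 'cx': 319.2253096949576, 'cy': 236.36393597437325, 'rvec': array([ 0.00321483, -2.67397045,  1.6244863 ]), 'tvec': array([0.56597304, 0.10319821, 1.05803966])}
```

View pics/top0.png

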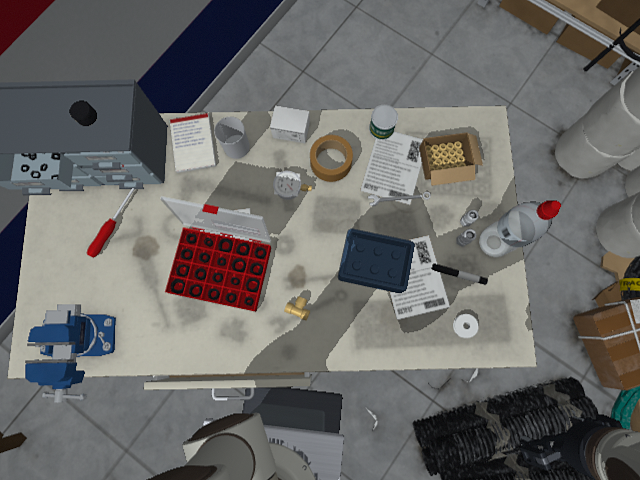

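View pics/side0.png

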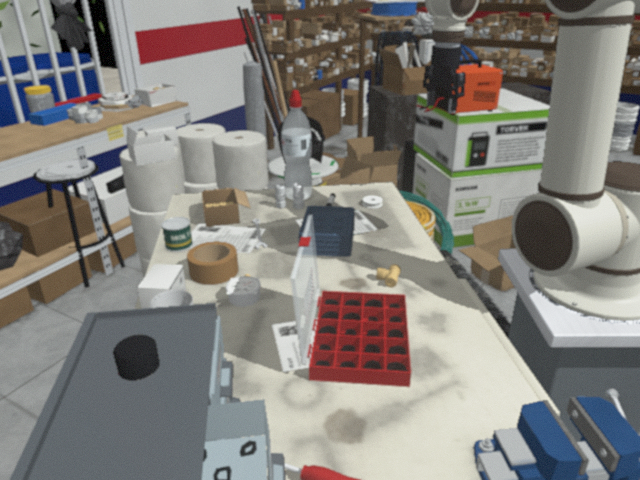

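The top picture shows the red case round (220,268), with its lid open toward the top at about (163,200)–(270,240). The tray stack is at (376,260), the tee at (297,306), the gauge at (290,183), the marker at (460,274) and the reel at (466,325). The side picture shows the lid leaning back past upright at (305,290).

```bash
python3 - <<'E'
from h import *
z=np.load('/tmp/top.npz');p=z['p'].astype(int);P=z['P']
v,u=np.mgrid[:480,:640]
hsv=cv2.cvtColor(z['p'],cv2.COLOR_RGB2HSV)
def rect(m,n):
    q=P[m][:,:2]; q=q[~np.isnan(q).any(1)]
    r=cv2.minAreaRect((q*1000).astype(np.float32)); print(n,r,cv2.boxPoints(r).round(0).tolist(), 'z',np.nanpercentile(P[m][:,2],[2,50,98]).round(4))
m=(abs(u-376)<50)&(abs(v-260)<45)&(P[...,2]>0.03); rect(m,'tray')
m2=m&(P[...,2]>np.nanpercentile(P[m][:,2],80)-.004);rect(m2,'rim')
m=(u>150)&(u<285)&(v>220)&(v<320)&(p[...,0]>100)&(p[...,1]<60)&(P[...,2]>0.022)&(P[...,2]<.045); rect(m,'case')
m=(u>150)&(u<285)&(v>185)&(v<260)&(P[...,2]>0.045); rect(m,'lid')
q=P[m]; c=q.mean(0);s=np.linalg.svd(q-c,full_matrices=False); print('lid',c,s[2],s[1]); print(q.min(0),q.max(0))
for n,(a,b),w in(('gauge',(290,183),25),('tee',(297,306),18),('reel',(466,325),18),('box',(450,155),35),('bottle',(520,225),40)):
    m=(abs(u-a)<w)&(abs(v-b)<w)&(P[...,2]>.006); rect(m,n)
for a,b in((200,20),(140,150),(30,110),(510,110),(530,370),(10,375)): print(a,b,P[b,a].round(3))
z=np.load('/tmp/side.npz');P=z['P'];m=(u>285)&(u<322)&(v>215)&(v<360)&(P[...,2]>.045)&(P[...,2]<.3)&(P[...,1]>-.2)
q=P[m];c=np.median(q,0);s=np.linalg.svd(q-c,full_matrices=False);print('sidelid',c,s[2],q.min(0),q.max(0))
E
```

```text
tray ((548.732421875, -192.77059936523438), (158.84402465820312, 119.32707214355469), 83.98213958740234) [[481.0, -265.0], [600.0, -278.0], [616.0, -120.0], [498.0, -108.0]] z [0.0372 0.0444 0.0637]
rim ((549.47509765625, -193.49765014648438), (157.5190887451172, 117.71929168701172), 84.03229522705078) [[483.0, -266.0], [600.0, -278.0], [616.0, -121.0], [499.0, -109.0]] z [0.056  0.061  0.0649]
case ((494.7998962402344, 172.3170928955078), (214.69320678710938, 162.4461669921875), 84.38101959228516) [[403.0, 73.0], [565.0, 58.0], [586.0, 271.0], [424.0, 287.0]] z [0.0225 0.0274 0.0334]
lid ((587.6588134765625, 164.38096618652344), (215.9497833251953, 18.473983764648438), 84.49848937988281) [[568.0, 58.0], [587.0, 56.0], [607.0, 271.0], [589.0, 273.0]] z [0.0492 0.1294 0.1967]
lid [0.5891614  0.16592978 0.1288128 ] [[-0.09351864 -0.99500272  0.03498349]
 [ 0.05617265  0.02980845  0.997976  ]
 [-0.99403164  0.09529448  0.05310429]] [2.90970582 2.10410237 0.09504242]
[0.56819724 0.05676548 0.04503536] [0.60541935 0.27192256 0.20022281]
gauge ((735.0200805664062, 30.55404281616211), (107.
[... 647 characters left out ...]
, -304.0], [775.0, -442.0], [924.0, -410.0], [894.0, -272.0]] z [0.0082 0.0375 0.0582]
bottle ((677.7471313476562, -479.20513916015625), (171.15280151367188, 102.7590560913086), 9.61996841430664) [[585.0, -443.0], [602.0, -544.0], [771.0, -516.0], [754.0, -414.0]] z [0.0266 0.2021 0.2994]
200 20 [ 1.442  0.479 -0.345]
140 150 [0.716 0.351 0.153]
30 110 [0.763 0.58  0.196]
510 110 [ 1.439 -0.801 -0.737]
530 370 [ 0.332 -0.904 -0.74 ]
10 375 [ 0.197  0.619 -0.001]
sidelid [0.58726104 0.1691313  0.11928105] [[ 0.03957637  0.98515723  0.16702975]
 [ 0.03315023 -0.16836322  0.98516744]
 [ 0.9986665  -0.03345227 -0.03932139]] [ 0.56244792 -0.19997166  0.04507558] [0.61443951 0.27374611 0.19835952]
```

Request:
{"op": "play_rows", "data": {"increments": [[[100,-66,-81],[0,0,0],1],[[632,-417,-81],[0,0,-58.2],1],[[632,-417,-81],[0,0,-58.2],1],[[632,-417,-81],[0,0,-58.2],1],[[632,-417,-81],[0,0,-58.2],1],[[632,-417,-81],[0,0,-58.2],1],[[632,-417,-81],[0,0,-58.2],1],[[632,-417,-81],[0,0,-58.2],1],[[632,-417,-81],[0,0,-58.2],1],[[632,-417,-81],[0,0,-58.2],1],[[632,-417,-81],[0,0,-58.2],1],[[632,-417,-81],[0,0,-58.2],1],[[632,-417,-81],[0,0,-58.2],1],[[632,-417,-81],[0,0,-58.2],1],[[632,-417,-81],[0,0,-58.2],1],[[632,-417,-81],[0,0,-58.2],1],[[632,-417,-81],[0,0,-58.2],1],[[632,-417,-81],[0,0,-58.2],1],[[632,-417,-81],[0,0,-58.2],1],[[632,-417,-81],[0,0,-58.2],1]]}}

```text
time: 2.1
ee_pos: [0.6255, 0.1582, 0.3003]
tcp_rot: [180.0, -0.0, 84.3]
wrist_force: [0.2, -0.2, 1.1]
opening: 0.0001
grasp_force: 0.0
```

Request:
{"op": "play_rows", "data": {"increments": [[[0,8,40],[0,0,0],1],[[0,8,80],[0,0,0],1],[[0,8,115],[0,0,0],1],[[0,8,131],[0,0,0],1],[[0,2,131],[0,0,0],1],[[0,-6,131],[0,0,0],1],[[0,-14,131],[0,0,0],1],[[0,-22,131],[0,0,0],1],[[0,-30,131],[0,0,0],1],[[0,-38,131],[0,0,0],1],[[0,-46,131],[0,0,0],1],[[0,-54,131],[0,0,0],1],[[0,-62,131],[0,0,0],1],[[0,-70,131],[0,0,0],1],[[0,-78,131],[0,0,0],1],[[0,-86,131],[0,0,0],1],[[0,-94,131],[0,0,0],1],[[0,-102,131],[0,0,0],1],[[0,-110,131],[0,0,0],1],[[0,-116,131],[0,0,0],1]]}}

```text
time: 4.1
ee_pos: [0.5097, 0.1708, 0.1688]
tcp_rot: [180.0, -0.0, 84.4]
wrist_force: [-0.1, 0.4, 0.1]
opening: -0.0002
grasp_force: 0.0
```

```bash
python3 - <<'E'
from h import *
p,d,P,T,f,c=cam('side'); save('side1',p[180:400,200:480])
E
```

```text
(no output)
```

View pics/side1.png

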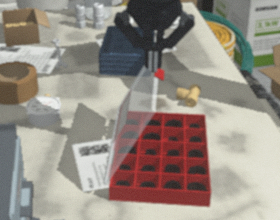

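The crop shows the lid swung about 25° past upright toward the case, with the closed fingers at its edge (155,70). It has not fallen yet, so I keep pushing.

Request:
{"op": "play_rows", "data": {"increments": [[[0,-8,0],[0,0,0],1],[[0,-16,0],[0,0,0],1],[[0,-24,0],[0,0,0],1],[[0,-32,0],[0,0,0],1],[[0,-40,0],[0,0,0],1],[[0,-48,0],[0,0,0],1],[[0,-56,0],[0,0,0],1],[[0,-64,0],[0,0,0],1],[[0,-72,0],[0,0,0],1],[[0,-82,20],[0,0,0],1],[[0,-82,50],[0,0,0],1],[[0,-82,80],[0,0,0],1]]}}

```text
time: 5.35
ee_pos: [0.4286, 0.1791, 0.0882]
tcp_rot: [179.9, -0.0, 84.4]
wrist_force: [0.7, -0.3, -0.3]
opening: 0.0001
grasp_force: 0.0
```

```bash
python3 - <<'E'
from h import *
p,d,P,T,f,c=cam('side'); save('side2',p[180:400,200:480])
E
```

```text
(no output)
```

View pics/side2.png

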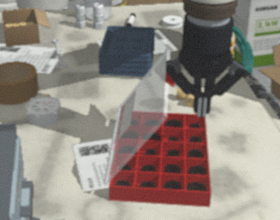

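The crop shows the fingers at (205,100), now on the near side of the lid, with the lid still standing at about 60°. I measure it.

```bash
python3 - <<'E'
from h import *
h=np.array([.576,.164,.03]);X=np.array([.9952,-.098,0]);Y=np.array([.098,.9952,0])
for n in('top','side'):
    p,d,P,T,f,c=cam(n); Q=(P-h); a=Q@X;b=Q@Y;zz=Q[...,2]
    m=(abs(b)>.03)&(abs(b)<.1)&(a>-.2)&(a<.05)&(zz>.02)&(zz<.2)
    print(n,m.sum())
    H,_,_=np.histogram2d(a[m],zz[m],bins=[np.arange(-.2,.051,.025),np.arange(.02,.2,.02)]);print(H.astype(int))
    save(n+'3',p)
E
```

```text
top 1635
[[  0   0   0   0   0   0   0   0]
 [  0   0   0   0   0   0   0   0]
 [  0   0   0   0   0   0   0   0]
 [  0   0   0   0   0   0   0   0]
 [  0   0   0   0   0 311   5   0]
 [  0   0   0 173 229  25   0   0]
 [  0 133 283  73   0   0   0   0]
 [242 153   0   0   0   0   0   0]
 [  0   0   0   0   0   0   0   0]
 [  0   0   0   0   0   0   0   0]]
side 2204
[[  0   0   0   0   0   0   0   0]
 [  0   0   0   0   0   0   0   0]
 [  0   0   0   0   0   0   0   0]
 [  0   0   0   0   0   0   0   0]
 [  0   0   0   0  62 471   2   0]
 [  0   0   0 322 306   0   0   0]
 [  0 208 351  35   0   0   0   0]
 [303 114   0   0   0   0   0   0]
 [  0   0   0   0   0   0   0   0]
 [  0   0   0   0   0   0   0   0]]
```

View pics/top3.png

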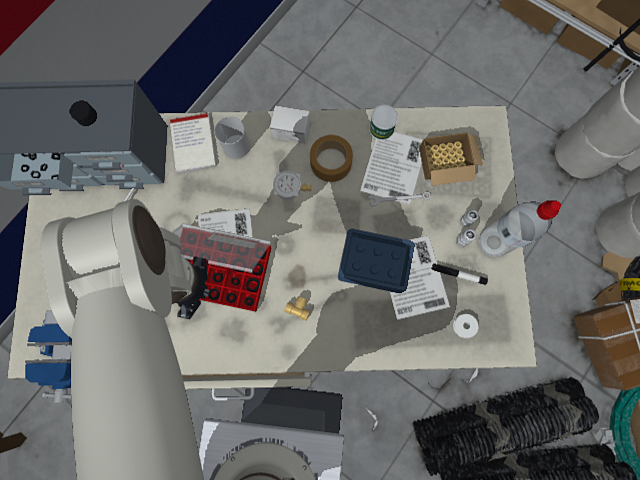

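The picture shows the lid edge resting on the gripper's side near (205,255), at about 54°. I back off toward the robot so it can fall shut.

Request:
{"op": "play_rows", "data": {"increments": [[[0,-15,0],[0,0,0],1],[[0,-35,0],[0,0,0],1],[[0,-55,0],[0,0,0],1],[[0,-75,0],[0,0,0],1],[[0,-75,-30],[0,0,0],1],[[0,-75,-30],[0,0,0],1],[[0,-40,-30],[0,0,0],1],[[0,0,-30],[0,0,0],1],[[0,20,-30],[0,0,0],1],[[0,20,-30],[0,0,0],1]]}}

```text
time: 6.5
ee_pos: [0.4438, 0.178, 0.123]
tcp_rot: [-179.3, -0.2, 84.4]
wrist_force: [-45.6, 4.6, 39.2]
opening: 0.0003
grasp_force: 30.7
```

```bash
python3 - <<'E'
from h import *
h=np.array([.576,.164,.03]);X=np.array([.9952,-.098,0]);Y=np.array([.098,.9952,0])
for n in('side','top'):
    p,d,P,T,f,c=cam(n); Q=(P-h); a=Q@X;b=Q@Y;zz=P[...,2]
    for lo in np.arange(-.18,.0,.02):
        m=(abs(b)>.04)&(abs(b)<.1)&(a>lo)&(a<lo+.02)&(zz>.005)&(zz<.25); print(n,round(lo,2),m.sum(),np.percentile(zz[m],[5,50,95]).round(4) if m.sum() else '')
    save(n+'4',p)
E
```

```text
side -0.18 152 [0.0068 0.0221 0.032 ]
side -0.16 396 [0.0082 0.0187 0.0282]
side -0.14 384 [0.0066 0.0213 0.1435]
side -0.12 639 [0.0125 0.1297 0.1423]
side -0.1 696 [0.013  0.1143 0.1253]
side -0.08 701 [0.0119 0.0964 0.1081]
side -0.06 647 [0.013  0.0799 0.0908]
side -0.04 590 [0.0115 0.063  0.0738]
side -0.02 462 [0.0172 0.0478 0.0569]
top -0.18 34 [0.0055 0.0278 0.0319]
top -0.16 111 [0.0053 0.0169 0.0273]
top -0.14 164 [0.0055 0.0223 0.14  ]
top -0.12 326 [0.0068 0.1342 0.1435]
top -0.1 269 [0.0149 0.1176 0.1271]
top -0.08 245 [0.0141 0.1007 0.1094]
top -0.06 314 [0.058  0.0828 0.092 ]
top -0.04 383 [0.0588 0.0676 0.0763]
top -0.02 358 [0.041  0.0503 0.0586]
```

The lid falls slowly and I came back too early, so I retreat at once and wait.

Request:
{"op": "play_rows", "data": {"increments": [[[0,-20,0],[0,0,0],1],[[0,-60,0],[0,0,0],1],[[0,-95,0],[0,0,0],1],[[0,-95,-20],[0,0,0],1],[[0,-95,-60],[0,0,0],1],[[0,-95,-60],[0,0,0],1]]}}

```text
time: 7.2
ee_pos: [0.3558, 0.1872, 0.1847]
tcp_rot: [179.6, -0.3, 84.4]
wrist_force: [0.1, -0.6, -0.5]
opening: 0.0003
grasp_force: 0.0
```

```bash
cat > lid.py <<'E'
from h import *
h=np.array([.576,.164,.03]);X=np.array([.9952,-.098,0]);Y=np.array([.098,.9952,0])
n='side'
p,d,P,T,f,c=cam(n); Q=(P-h); a=Q@X;b=Q@Y;zz=P[...,2]
for lo in np.arange(-.18,.0,.02):
        m=(abs(b)>.04)&(abs(b)<.1)&(a>lo)&(a<lo+.02)&(zz>.005)&(zz<.25); print(n,round(lo,2),m.sum(),np.percentile(zz[m],[5,50,95]).round(4) if m.sum() else '')
E
python3 lid.py
```

```text
side -0.18 137 [0.0064 0.0213 0.032 ]
side -0.16 488 [0.0107 0.0995 0.1037]
side -0.14 749 [0.0131 0.0937 0.0997]
side -0.12 737 [0.0139 0.0851 0.0912]
side -0.1 683 [0.0141 0.0765 0.082 ]
side -0.08 660 [0.0121 0.0679 0.0733]
side -0.06 584 [0.0119 0.0601 0.0653]
side -0.04 539 [0.0125 0.0517 0.0564]
side -0.02 422 [0.0333 0.0436 0.0482]
```

Request:
{"op": "play_rows", "data": {"increments": [[[0,0,0],[0,0,0],1],[[0,0,0],[0,0,0],1],[[0,0,0],[0,0,0],1],[[0,0,0],[0,0,0],1],[[0,0,0],[0,0,0],1],[[0,0,0],[0,0,0],1],[[0,0,0],[0,0,0],1],[[0,0,0],[0,0,0],1],[[0,40,0],[0,0,0],1],[[0,76,0],[0,0,0],1],[[0,76,0],[0,0,0],1]]}}

```text
time: 8.35
ee_pos: [0.4325, 0.1783, 0.1776]
tcp_rot: [-180.0, 0.0, 84.3]
wrist_force: [-0.2, -0.5, -0.2]
opening: 0.0001
grasp_force: 0.0
```

```bash
python3 lid.py
```

```text
side -0.18 138 [0.0379 0.0395 0.041 ]
side -0.16 511 [0.038  0.0395 0.0412]
side -0.14 516 [0.0379 0.0395 0.0412]
side -0.12 509 [0.0378 0.0394 0.0411]
side -0.1 501 [0.0379 0.0394 0.041 ]
side -0.08 503 [0.0378 0.0396 0.0415]
side -0.06 493 [0.0378 0.0397 0.0416]
side -0.04 492 [0.0381 0.0397 0.0418]
side -0.02 408 [0.0325 0.0392 0.041 ]
```

The lid lies flat at 38–39 mm. I press it gently to be sure it is right down.

Request:
{"op": "play_rows", "data": {"increments": [[[0,0,45],[0,0,0],1],[[0,0,85],[0,0,0],1],[[0,0,108],[0,0,0],1],[[0,0,115],[0,0,0],1],[[0,0,118],[0,0,0],1],[[0,0,120],[0,0,0],1],[[0,0,120],[0,0,0],1]]}}

```text
time: 9.1
ee_pos: [0.4304, 0.1791, 0.0599]
tcp_rot: [179.9, -0.1, 84.4]
wrist_force: [-0.0, -0.0, 0.1]
opening: -0.0003
grasp_force: 0.0
```

Request:
{"op": "play_rows", "data": {"increments": [[[0,0,1],[0,0,0],1],[[0,0,2],[0,0,0],1],[[0,0,2.5],[0,0,0],1],[[0,0,2.5],[0,0,0],1]]}}

```text
time: 9.5
ee_pos: [0.4298, 0.1787, 0.0562]
tcp_rot: [-180.0, -0.0, 84.4]
wrist_force: [-0.8, 0.5, 0.6]
opening: 0.0001
grasp_force: 0.0
```

Request:
{"op": "play_rows", "data": {"increments": [[[0,0,0.7],[0,0,0],1],[[0,0,1.4],[0,0,0],1],[[0,0,1.4],[0,0,0],1]]}}

```text
time: 9.8
ee_pos: [0.4297, 0.1787, 0.0546]
tcp_rot: [-180.0, 0.0, 84.4]
wrist_force: [0.4, -0.1, -1.0]
opening: -0.0002
grasp_force: 0.0
```

Request:
{"op": "play_rows", "data": {"increments": [[[0,0,0.7],[0,0,0],1],[[0,0,1.4],[0,0,0],1],[[0,0,2],[0,0,0],1],[[0,0,2],[0,0,0],1]]}}

```text
time: 10.2
ee_pos: [0.4297, 0.1787, 0.0527]
tcp_rot: [-180.0, 0.0, 84.4]
wrist_force: [0.5, -0.9, 0.3]
opening: 0.0001
grasp_force: 0.0
```

Request:
{"op": "play_rows", "data": {"increments": [[[0,0,1],[0,0,0],1],[[0,0,2],[0,0,0],1],[[0,0,2],[0,0,0],1]]}}

```text
time: 10.5
ee_pos: [0.4297, 0.1787, 0.0506]
tcp_rot: [-180.0, 0.0, 84.4]
wrist_force: [0.1, 1.0, -0.5]
opening: -0.0001
grasp_force: 0.0
```

```bash
python3 - <<'E'
from h import *
p,d,P,T,f,c=cam('wrist'); save('w1',p); print(c)
p,d,P,T,f,c=cam('side'); s=cv2.resize(p[250:400,250:450],None,fx=4,fy=4,interpolation=cv2.INTER_CUBIC)
save('s5',s)
E
python3 lid.py
```

```text
{'vertical_fov': 63.90377745663163, 'cx': 318.37302971853603, 'cy': 246.4010960460574, 'hand_eye': array([[ 9.84177846e-04, -9.44267865e-01, -3.29176596e-01,
         8.40979792e-02],
       [ 9.99999429e-01,  7.92650266e-04,  7.16038481e-04,
        -2.79853934e-05],
       [-4.15210212e-04, -3.29177113e-01,  9.44268106e-01,
        -1.55958348e-01],
       [ 0.00000000e+00,  0.00000000e+00,  0.00000000e+00,
         1.00000000e+00]])}
side -0.18 88 [0.0376 0.0394 0.0409]
side -0.16 312 [0.0378 0.0394 0.0411]
side -0.14 488 [0.0378 0.0395 0.0411]
side -0.12 510 [0.0378 0.0395 0.0409]
side -0.1 502 [0.0379 0.0395 0.0411]
side -0.08 495 [0.0379 0.0396 0.0414]
side -0.06 487 [0.0379 0.0397 0.0416]
side -0.04 493 [0.0379 0.0396 0.0415]
side -0.02 406 [0.0329 0.0391 0.041 ]
```

View pics/s5.png

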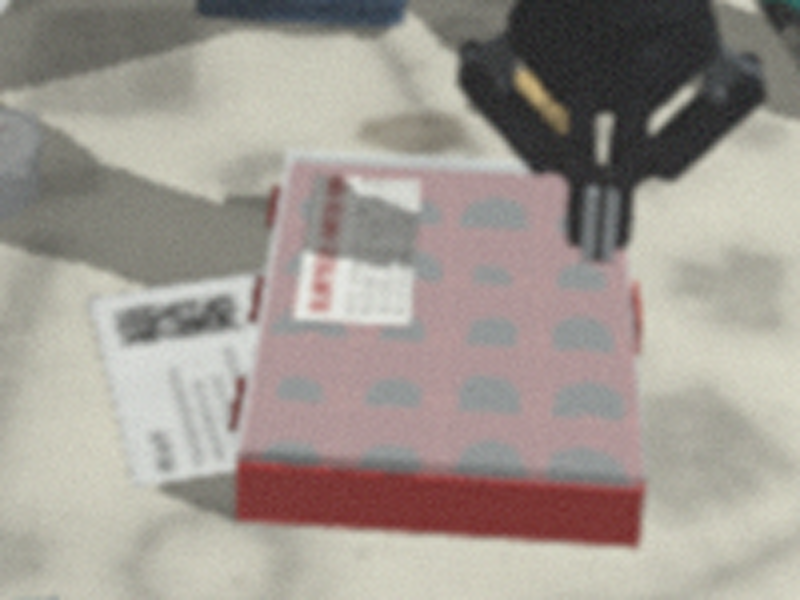

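The lid looks flat and shut. The fingertips sit at about (598,258), just above its near edge with no contact yet. I keep feeling downward.

Request:
{"op": "play_rows", "data": {"increments": [[[0,0,1],[0,0,0],1],[[0,0,2],[0,0,0],1],[[0,0,3],[0,0,0],1],[[0,0,3],[0,0,0],1]]}}

```text
time: 11.05
ee_pos: [0.4297, 0.1787, 0.0476]
tcp_rot: [-180.0, 0.0, 84.4]
wrist_force: [0.6, 0.9, 0.1]
opening: 0.0
grasp_force: 0.0
```

```bash
python3 - <<'E'
from h import *
o=telemetry.get_obs();print(o['ee_pos'],o['wrist_force'])
p,d,P,T,f,c=cam('wrist'); save('w2',p)
# tool-frame cloud of finger
D=(P-o['ee_pos'])@R.from_euler('xyz',o['tcp_rot'],degrees=True).as_matrix()
m=(abs(D[...,0])<.02)&(abs(D[...,1])<.03)&(D[...,2]>-.06)
print(np.histogram(D[m][:,2],bins=np.arange(-.06,.05,.005)))
E
```

```text
[0.42969946 0.17866261 0.0475658 ] [0.63042413 0.8935598  0.1435028 ]
(array([1456,  942,  440,  638,  575,  521,  478,  395,  115,    0,    0,
          0,    0, 5945,  280,   17,    8,    0,    0,    0,    0]), array([-6.00000000e-02, -5.50000000e-02, -5.00000000e-02, -4.50000000e-02,
       -4.00000000e-02, -3.50000000e-02, -3.00000000e-02, -2.50000000e-02,
       -2.00000000e-02, -1.50000000e-02, -1.00000000e-02, -5.00000000e-03,
       -2.77555756e-17,  5.00000000e-03,  1.00000000e-02,  1.50000000e-02,
        2.00000000e-02,  2.50000000e-02,  3.00000000e-02,  3.50000000e-02,
        4.00000000e-02,  4.50000000e-02]))
```

View pics/w2.png

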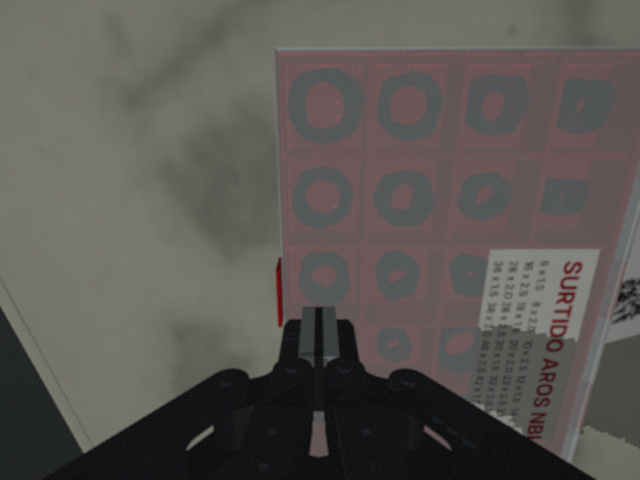

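The wrist picture shows the shut fingers ending at about (320,307) over the lid, with the red latch tongue at (279,290). There is still no contact, so I check the tip height by depth.

```bash
python3 - <<'E'
from h import *
o=telemetry.get_obs()
Rt=R.from_euler('xyz',o['tcp_rot'],degrees=True).as_matrix()
p,d,P,T,f,c=cam('wrist')
D=(P-o['ee_pos'])@Rt
for v in range(290,360,6): print(v,[D[v,u].round(4).tolist() for u in(310,328)])
p,d,P,T,f,c=cam('side');D=(P-o['ee_pos'])@Rt
m=(abs(D[...,0])<.03)&(abs(D[...,1])<.03)&(D[...,2]<.007)&(D[...,2]>-.05)
print('side',m.sum(),np.nanmax(D[m][:,2]),np.histogram(D[m][:,2],bins=np.arange(-.05,.011,.004)))
E
```

```text
290 [[0.0046, -0.0038, 0.0094], [0.0049, 0.0047, 0.0086]]
296 [[0.0014, -0.0039, 0.0094], [0.0017, 0.0047, 0.0088]]
302 [[-0.0018, -0.0039, 0.0094], [-0.0016, 0.0047, 0.0091]]
308 [[0.0096, -0.0033, -0.0176], [0.0102, 0.0039, -0.0189]]
314 [[0.0093, -0.0032, -0.022], [0.0105, 0.0038, -0.0242]]
320 [[0.0096, -0.0031, -0.0272], [0.0093, 0.0038, -0.0267]]
326 [[0.0103, -0.003, -0.0326], [0.0099, 0.0036, -0.032]]
332 [[0.0107, -0.0029, -0.0373], [0.01, 0.0035, -0.0362]]
338 [[0.0099, -0.0028, -0.04], [0.0098, 0.0034, -0.0398]]
344 [[0.0102, -0.0027, -0.0441], [0.0101, 0.0033, -0.0439]]
350 [[0.01, -0.0027, -0.0472], [0.0102, 0.0033, -0.0476]]
356 [[0.0104, -0.0026, -0.0511], [0.0101, 0.0032, -0.0508]]
side 335 0.006998151173558824 (array([34, 36, 31, 34, 28, 31, 29, 18, 10,  0,  0,  0,  0,  8, 76]), array([-0.05 , -0.046, -0.042, -0.038, -0.034, -0.03 , -0.026, -0.022,
       -0.018, -0.014, -0.01 , -0.006, -0.002,  0.002,  0.006,  0.01 ]))
```

Both cameras put the real tips about 16 mm behind the reported TCP, not 19 mm ahead. I use the measured value and press down the remaining ~26 mm.

Request:
{"op": "play_rows", "data": {"increments": [[[0,0,12],[0,0,0],1],[[0,0,20],[0,0,0],1],[[0,0,23],[0,0,0],1],[[0,0,25],[0,0,0],1],[[0,0,25.5],[0,0,0],1],[[0,0,25.5],[0,0,0],1]]}}

```text
time: 11.8
ee_pos: [0.4297, 0.1787, 0.0249]
tcp_rot: [179.9, -0.0, 84.4]
wrist_force: [-13.6, -5.4, 31.9]
opening: 0.0003
grasp_force: 16.2
```

Contact is confirmed: 32 N down, lid shut. Next I go above the tray's rim near corner1.

Request:
{"op": "play_rows", "data": {"increments": [[[0,0,-50],[0,0,0],1],[[0,0,-100],[0,0,0],1],[[-50,16,-115],[0,0,0.3],0.65],[[-100,33,-115],[0,0,0.3],0.65],[[-150,50,-115],[0,0,0.3],0.65],[[-200,66,-115],[0,0,0.3],0.65],[[-250,83,-115],[0,0,0.3],0.65],[[-290,96,-115],[0,0,0.3],0.65],[[-304,100,-115],[0,0,0.3],0.65],[[-304,100,-115],[0,0,0.3],0.65],[[-304,100,-115],[0,0,0.3],0.65]]}}

```text
time: 12.9
ee_pos: [0.4992, -0.1338, 0.1364]
tcp_rot: [-179.9, -0.0, 84.0]
wrist_force: [1.1, -0.4, 0.7]
opening: 0.0304
grasp_force: 0.0
```

```bash
python3 - <<'E'
from h import *
o=telemetry.get_obs();print(o['ee_pos'],o['tcp_rot'],o['opening'])
Rt=R.from_euler('xyz',o['tcp_rot'],degrees=True).as_matrix()
p,d,P,T,f,c=cam('wrist'); save('w3',p); np.savez('/tmp/w3',p=p,P=P,ee=o['ee_pos'],Rt=Rt)
D=(P-o['ee_pos'])@Rt
m=(abs(D[...,0])<.03)&(abs(D[...,1])<.06)&(D[...,2]<.02)&(D[...,2]>-.06)
for lo,hi in((-.06,0),(0,.06)):
    k=m&(D[...,1]>lo)&(D[...,1]<hi); print('finger tip z',np.nanpercentile(D[k][:,2],[95,99,100]),'y',np.nanpercentile(D[k&(D[...,2]>-.03)][:,1],[2,98]))
m=(P[...,2]>.055)&(P[...,2]<.068)&(P[...,0]>.4)
q=P[m]; print(m.sum(),np.median(q[:,2]))
c0=np.array([.549,-.193]);y=np.radians(-5.9);X=np.array([np.cos(y),np.sin(y)]);Y=np.array([-X[1],X[0]])
a=(q[:,:2]-c0)@X;b=(q[:,:2]-c0)@Y
for lo in np.arange(-.06,.07,.02):
    k=(b>lo)&(b<lo+.02)&(a<-.03); 
    if k.sum()>5: print('-x rim at b',round(lo+.01,3),k.sum(),np.percentile(a[k],[1,3,50,97,99]).round(4))
for lo in np.arange(-.05,.06,.02):
    k=(a>lo)&(a<lo+.02)&(b>.05)
    if k.sum()>5: print('+y rim at a',round(lo+.01,3),k.sum(),np.percentile(b[k],[1,3,50,97,99]).round(4))
E
```

```text
[ 0.49916611 -0.13379772  0.1364257 ] [-1.79920708e+02 -2.64668147e-02  8.39986711e+01] 0.03044681419984685
finger tip z [-0.02112116 -0.01678904 -0.01317199] y [-0.02772158 -0.01469248]
finger tip z [-0.02109126 -0.01681232 -0.01358215] y [0.01503206 0.02821076]
8772 0.06152335433576382
-x rim at b -0.05 275 [-0.0582 -0.0582 -0.0545 -0.0501 -0.0501]
-x rim at b -0.03 306 [-0.0581 -0.0581 -0.0538 -0.0494 -0.0494]
-x rim at b -0.01 339 [-0.0588 -0.0587 -0.0539 -0.0496 -0.0495]
-x rim at b 0.01 369 [-0.0586 -0.0586 -0.0545 -0.0498 -0.0497]
-x rim at b 0.03 388 [-0.0585 -0.0585 -0.0539 -0.0499 -0.0499]
-x rim at b 0.05 424 [-0.0585 -0.0584 -0.0539 -0.0493 -0.0493]
-x rim at b 0.07 954 [-0.0584 -0.0577 -0.0471 -0.031  -0.0304]
+y rim at a -0.04 586 [0.0542 0.0625 0.074  0.0782 0.0784]
+y rim at a -0.02 562 [0.0682 0.0684 0.0742 0.0783 0.0784]
+y rim at a -0.0 557 [0.0682 0.0684 0.0742 0.0782 0.0784]
+y rim at a 0.02 553 [0.0682 0.0683 0.0743 0.0783 0.0784]
+y rim at a 0.04 696 [0.0508 0.0529 0.073  0.0781 0.0783]
+y rim at a 0.06 525 [0.0503 0.0509 0.0631 0.0766 0.0775]
```

View pics/w3.png

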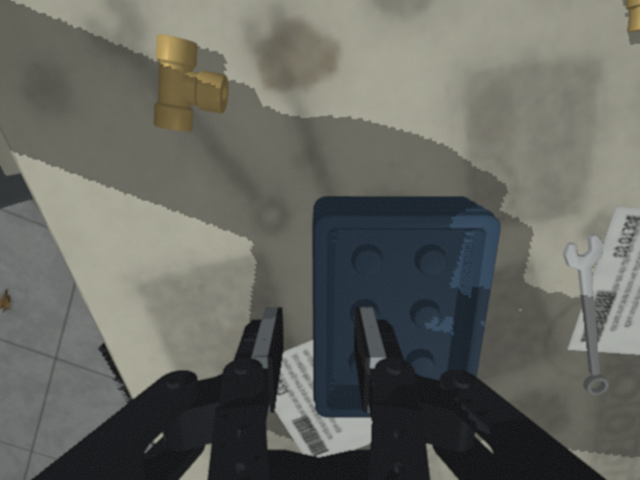

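The wrist picture shows the fingers at (265,345) and (372,345) straddling the tray's -x rim near corner1 at (320,205). I correct by 1.3 mm and descend.

Request:
{"op": "play_rows", "data": {"increments": [[[0,1.3,0],[0,0,0.1],0.78],[[0,1.3,30],[0,0,0.1],0.78],[[0,1.3,60],[0,0,0.1],0.78],[[0,1.3,80],[0,0,0.1],0.78],[[0,1.3,92],[0,0,0.1],0.78],[[0,1.3,97],[0,0,0.1],0.78],[[0,1.3,98],[0,0,0.1],0.78],[[0,1.3,98],[0,0,0.1],0.78]], "grip_force": 30}}

```text
time: 13.75
ee_pos: [0.5014, -0.1337, 0.0402]
tcp_rot: [179.9, 0.0, 84.0]
wrist_force: [-0.6, -0.1, 0.3]
opening: 0.0189
grasp_force: 0.0
```

```bash
python3 - <<'E'
from h import *
o=telemetry.get_obs();print(o['ee_pos'],o['tcp_rot'],o['opening'],o['wrist_force'])
Rt=R.from_euler('xyz',o['tcp_rot'],degrees=True).as_matrix()
p,d,P,T,f,c=cam('wrist'); save('w4',p)
D=(P-o['ee_pos'])@Rt
for v in range(300,400,5):
    r=D[v]; k=(abs(r[:,1])<.045)&(r[:,2]<-.0)
    if not k.any(): continue
    for s,n in((r[:,1]<0,'L'),(r[:,1]>0,'R')):
        kk=k&s&(abs(r[:,0]-.010)<.004)
        if kk.any(): print(v,n,np.nanpercentile(r[kk][:,1],[2,98]).round(4),np.nanmax(r[kk][:,2]).round(4))
m=(abs(D[...,2]+.0247)<.004)&(D[...,0]>.012)&(D[...,0]<.02)&(abs(D[...,1])<.02)
print('rim y',np.nanpercentile(D[m][:,1],[2,50,98]),np.nanmedian(D[m][:,2]),m.sum())
E
```

```text
[ 0.5013787  -0.13371421  0.04023484] [1.79923933e+02 1.21423494e-02 8.39908396e+01] 0.01894210155655919 [-0.56518242 -0.12869939  0.25746554]
300 L [-0.0063 -0.006 ] -0.0102
300 R [0.0064 0.0107] -0.007
305 L [-0.0063 -0.0002] -0.0097
305 R [0.0005 0.0062] -0.0084
310 L [-0.0152 -0.0003] -0.0185
310 R [0.0006 0.0157] -0.0153
315 L [-0.0152 -0.0003] -0.0194
315 R [0.0006 0.0156] -0.019
320 L [-0.0194 -0.0003] -0.0211
320 R [0.001  0.0204] -0.0209
325 L [-0.0207 -0.0093] -0.0248
325 R [0.0096 0.0225] -0.0247
330 L [-0.0223 -0.0093] -0.0285
330 R [0.0097 0.0221] -0.0284
335 L [-0.022  -0.0092] -0.032
335 R [0.0095 0.0226] -0.0319
340 L [-0.0223 -0.0093] -0.0352
340 R [0.0096 0.0226] -0.0353
345 L [-0.0213 -0.0094] -0.0384
345 R [0.0095 0.0224] -0.0384
350 L [-0.0211 -0.0093] -0.0415
350 R [0.0095 0.0217] -0.0414
355 L [-0.0222 -0.0093] -0.0446
355 R [0.0095 0.0229] -0.0444
360 L [-0.0213 -0.0094] -0.0478
360 R [0.0096 0.0217] -0.0481
365 L [-0.0227 -0.0101] -0.0501
365 R [0.0099 0.023 ] -0.0502
370 L [-0.038  -0.0112] -0.0526
370 R [0.0114 0.0382] -0.0532
375 L [-0.0399 -0.0111] -0.055
375 R [0.0114 0.0402] -0.055
380 L [-0.0409 -0.0113] -0.0574
380 R [0.0114 0.0411] -0.0573
385 L [-0.0423 -0.0112] -0.0597
385 R [0.0114 0.0424] -0.0596
390 L [-0.0433 -0.0109] -0.0619
390 R [0.0112 0.0437] -0.0618
395 L [-0.044  -0.0108] -0.064
395 R [0.011 0.044] -0.0641
rim y [-0.00433648  0.00421578  0.01930821] -0.021512020524864915 739
```

Request:
{"op": "play_rows", "data": {"increments": [[[0,0,0.5],[0,0,0],0.78],[[0,0,0.5],[0,0,0],0.78]]}}

```text
time: 14.0
ee_pos: [0.5011, -0.1339, 0.0393]
tcp_rot: [179.9, 0.0, 84.0]
wrist_force: [0.5, -0.2, -0.6]
opening: 0.0194
grasp_force: 0.0
```

```bash
python3 - <<'E'
from h import *
o=telemetry.get_obs();print(o['ee_pos'],o['tcp_rot'],o['opening'],o['wrist_force'])
Rt=R.from_euler('xyz',o['tcp_rot'],degrees=True).as_matrix()
p,d,P,T,f,c=cam('wrist')
D=(P-o['ee_pos'])@Rt
for v in range(250,312,6):
    r=D[v];k=(abs(P[v,:,2]-.061)<.004)&(abs(r[:,1])<.012)
    if k.any(): print(v,r[k][:,0].mean().round(4),r[k][:,1].min().round(4),r[k][:,1].max().round(4),np.median(P[v,k,2]).round(4))
E
```

```text
[ 0.501136   -0.13389142  0.03933716] [1.79949844e+02 8.69719371e-03 8.39682014e+01] 0.01942495152926044 [ 0.50849955 -0.22398866 -0.61409241]
274 0.0246 0.0027 0.0097 0.0572
280 0.0237 -0.0016 0.0117 0.061
286 0.0215 -0.0036 0.0117 0.0617
292 0.0189 -0.0048 0.0119 0.0614
298 0.0164 -0.0047 0.0119 0.0616
304 0.0138 -0.0047 0.0054 0.0616
310 0.0106 -0.0119 0.0118 0.0611
```

Request:
{"op": "play_rows", "data": {"increments": [[[0,0.2,1.5],[0,0,0],0.8],[[0,0.2,1.5],[0,0,0],0.83],[[0,0.2,1.5],[0,0,0],0.86],[[0,0.2,1.5],[0,0,0],0.89],[[0,0.2,1.5],[0,0,0],0.92],[[0,0.2,1.5],[0,0,0],0.96],[[0,0.2,1.5],[0,0,0],0.96]]}}

```text
time: 14.75
ee_pos: [0.5009, -0.1338, 0.0373]
tcp_rot: [-180.0, -0.0, 84.0]
wrist_force: [-2.5, -0.1, 1.6]
opening: 0.0088
grasp_force: 30.7
```

Request:
{"op": "play_rows", "data": {"increments": [[[0,0,0],[0,0,0],1],[[0,0,0],[0,0,0],1],[[0,0,0],[0,0,0],1]], "grip_force": 80}}

```text
time: 15.05
ee_pos: [0.5009, -0.1338, 0.0374]
tcp_rot: [-180.0, 0.0, 84.0]
wrist_force: [-3.0, 1.0, 4.2]
opening: 0.0074
grasp_force: 79.7
```

```bash
python3 - <<'E'
from h import *
o=telemetry.get_obs();print(o)
Rt=R.from_euler('xyz',o['tcp_rot'],degrees=True).as_matrix()
# pivot corner3: lower outer rim corner, tray frame
y=np.radians(-5.95);X=np.array([np.cos(y),np.sin(y),0]);Y=np.array([-X[1],X[0],0])
c=np.array([.5497,-.1948,0]); piv=c+.060*X-.080*Y+np.array([0,0,.048]); w=.8*X+.6*Y
print('pivot',piv,'axis',w)
for t in(.03,.06,.1,.14,.18,.22,.26):
    Q=R.from_rotvec(w*t).as_matrix(); p=piv+Q@(o['ee_pos']-piv)
    print(t,((p-o['ee_pos'])@Rt*1000).round(1),np.degrees(R.from_matrix(Rt.T@Q@Rt).as_rotvec()).round(2))
E
```

```text
{'time': 15.05, 'q': array([-1.49510840e+01,  1.13058722e+00, -1.40117075e+01,  7.48597741e+01,
       -2.64858597e-03,  8.10775593e+01]), 'qd': array([ 0.02104515,  0.04473006,  0.09084309, -0.08890022, -0.03436513,
        0.19509701]), 'joint_efforts': array([ 2.83693643e-01, -4.57162821e+01,  4.59999669e+01, -1.50342867e+00,
        1.33108506e-01, -3.74401594e-02]), 'ee_pos': array([ 0.50093406, -0.13378085,  0.03744538]), 'tcp_rot': array([-1.79997545e+02,  2.29565582e-03,  8.39713568e+01]), 'wrist_force': array([-3.01769606,  1.02975022,  4.19368228]), 'torque': array([ 0.13704858,  0.73922558, -0.04961727]), 'grasp_force': 79.65362906455994, 'opening': 0.007437310821407187}
pivot [ 0.60108392 -0.28058865  0.048     ] axis [0.85788651 0.51383921 0.        ]
0.03 [ 0.2 -0.1 -5.3] [ 1.03  1.37 -0.  ]
0.06 [  0.3  -0.2 -10.7] [ 2.07  2.75 -0.  ]
0.1 [  0.1  -0.1 -17.8] [ 3.44  4.58 -0.  ]
0.14 [ -0.2   0.2 -24.9] [ 4.82  6.41 -0.  ]
0.18 [ -0.8   0.6 -31.9] [ 6.2   8.24 -0.  ]
0.22 [ -1.6   1.2 -39. ] [ 7.58 10.07 -0.  ]
0.26 [ -2.6   2.  -46. ] [ 8.95 11.91 -0.  ]
```

Request:
{"op": "play_rows", "data": {"increments": [[[0,0,-1.8],[0.36,0.48,0],1],[[0.1,0,-3.6],[0.7,0.93,0],1],[[0.2,-0.1,-5.3],[1.05,1.4,0],1],[[0.2,-0.1,-7.1],[1.4,1.87,0],1],[[0.3,-0.2,-8.9],[1.75,2.33,0],1],[[0.3,-0.2,-10.7],[2.1,2.8,0],1],[[0.3,-0.2,-10.7],[2.1,2.8,0],1]]}}

```text
time: 15.75
ee_pos: [0.5011, -0.1337, 0.0483]
tcp_rot: [-177.9, -2.8, 83.9]
wrist_force: [-1.5, 0.6, 0.9]
opening: 0.0077
grasp_force: 79.1
```

```bash
cat > meas.py <<'E'
from h import *
y=np.radians(-5.95);X=np.array([np.cos(y),np.sin(y),0]);Y=np.array([-X[1],X[0],0]);c0=np.array([.5497,-.1948,0])
for n in('top','side'):
    p,d,P,T,f,c=cam(n); Q=P-c0;a=Q@X;b=Q@Y;z=P[...,2]
    for nm,sa,sb in(('c0',-1,-1),('c1',-1,1),('c2',1,1),('c3',1,-1)):
        m=(abs(a-sa*.054)<.005)&(abs(b-sb*.074)<.005)&(z>.03)&(z<.2)
        print(n,nm,m.sum(),np.percentile(z[m],[20,50,80]).round(4) if m.sum()>3 else '')
    save(n+'m%d'%int(telemetry.get_obs()['time']*100),p)
E
python3 meas.py
```

```text
top c0 19 [0.0546 0.0641 0.0676]
top c1 0 
top c2 0 
top c3 0 
side c0 2 
side c1 49 [0.0417 0.0509 0.0709]
side c2 44 [0.0412 0.0587 0.0688]
side c3 3
```

Forces are small and c2 is up by about 7.7 mm, as planned. I continue the peel.

Request:
{"op": "play_rows", "data": {"increments": [[[-0.1,0,-1.8],[0.34,0.45,0],1],[[-0.1,0.1,-3.6],[0.7,0.93,0],1],[[-0.2,0.1,-5.4],[1.03,1.37,0],1],[[-0.2,0.1,-7.1],[1.38,1.83,0],1],[[-0.3,0.2,-9],[1.72,2.3,0],1],[[-0.4,0.3,-10.7],[2.06,2.75,0],1],[[-0.5,0.4,-12.5],[2.4,3.2,0],1],[[-0.6,0.4,-14.2],[2.75,3.67,0],1],[[-0.6,0.4,-14.2],[2.75,3.67,0],1]]}}

```text
time: 16.75
ee_pos: [0.5018, -0.135, 0.0622]
tcp_rot: [-175.1, -6.5, 83.7]
wrist_force: [-0.6, 0.9, -1.0]
opening: 0.0073
grasp_force: 79.0
```

```bash
cat > tray.py <<'E'
from h import *
# predict tray corners by rigid grip (ref grasp pose) and fit rim plane from wrist depth
y=np.radians(-5.95);X=np.array([np.cos(y),np.sin(y),0]);Y=np.array([-X[1],X[0],0]);c0=np.array([.5497,-.1948,0])
p0=np.array([.50093,-.13378,.03745]);R0=R.from_euler('xyz',[180,0,83.97],degrees=True).as_matrix()
o=telemetry.get_obs();Rt=R.from_euler('xyz',o['tcp_rot'],degrees=True).as_matrix()
p,d,P,T,f,c=cam('wrist'); save('wt%d'%int(o['time']*100),p)
L=(P-o['ee_pos'])@Rt@R0.T+p0   # back to seated frame if rigid
Q=L-c0;a=Q@X;b=Q@Y;z=L[...,2]
ok=(abs(z-.061)<.03)
for nm,m in(('-x',(abs(a+.055)<.003)&(b<.04)),('+x',(abs(a-.055)<.003)&(abs(b)<.07)),('+y',(abs(b-.075)<.003)&(abs(a)<.04)),('-y',(abs(b+.075)<.003)&(abs(a)<.05)),('c3',(abs(b+.074)<.006)&(abs(a-.054)<.006)),('c2',(abs(b-.074)<.006)&(abs(a-.054)<.006)),('c0',(abs(b+.074)<.006)&(abs(a+.054)<.006))):
    m=m&ok; print(nm,m.sum(),'gripframe z',np.percentile(z[m],[20,50,80]).round(4) if m.sum()>3 else '','world z',np.percentile(P[m][:,2],[20,50,80]).round(4) if m.sum()>3 else '')
m=ok&(abs(z-.061)<.006)&((abs(b-.075)<.004)|(abs(a-.055)<.004)|(abs(b+.075)<.004))&(abs(a)<.06)&(abs(b)<.08)
A=np.c_[a[m],b[m],np.ones(m.sum())];k=np.linalg.lstsq(A,z[m],rcond=None)[0];print('tilt in grip frame deg',np.degrees(k[:2]).round(2),k[2].round(4),m.sum())
E
python3 tray.py
```

```text
-x 1186 gripframe z [0.0613 0.0618 0.0622] world z [0.0806 0.0822 0.0836]
+x 2064 gripframe z [0.061  0.0614 0.0618] world z [0.0717 0.0745 0.0769]
+y 2987 gripframe z [0.0612 0.0617 0.0622] world z [0.0817 0.0837 0.0859]
-y 0 gripframe z  world z 
c3 0 gripframe z  world z 
c2 851 gripframe z [0.056  0.0611 0.0618] world z [0.0742 0.0784 0.0793]
c0 0 gripframe z  world z 
tilt in grip frame deg [-0.1   0.11] 0.0614 8259
```

```bash
python3 - <<'E'
from h import *
o=telemetry.get_obs();Rt=R.from_euler('xyz',o['tcp_rot'],degrees=True).as_matrix()
piv=np.array([.60108,-.28059,.048]);w=np.array([.85789,.51384,0])
p0=np.array([.50093,-.13378,.03745]);R0=R.from_euler('xyz',[180,0,83.97],degrees=True).as_matrix()
for t in(.14,.17,.2,.23,.26):
    Q=R.from_rotvec(w*t).as_matrix(); p=piv+Q@(p0-piv)
    print(t,((p-o['ee_pos'])@Rt*1000).round(1),np.degrees(R.from_matrix(Rt.T@Q@R0).as_rotvec()).round(2))
E
```

```text
0.14 [ 0.9 -0.7 -0. ] [-0.04 -0.07 -0.01]
0.17 [ 1.1 -0.9 -5.4] [ 1.    1.31 -0.01]
0.2 [  1.2  -0.9 -10.7] [ 2.03  2.68 -0.01]
0.23 [  1.1  -0.9 -16. ] [ 3.06  4.05 -0.01]
0.26 [  0.9  -0.7 -21.3] [ 4.1   5.43 -0.01]
```

Request:
{"op": "play_rows", "data": {"increments": [[[0.3,-0.2,-1.8],[0.34,0.45,0],1],[[0.5,-0.4,-3.6],[0.67,0.9,0],1],[[0.8,-0.6,-5.4],[1,1.33,0],1],[[1,-0.7,-7.1],[1.35,1.8,0],1],[[1,-0.8,-8.9],[1.7,2.25,0],1],[[1.1,-0.8,-10.7],[2.05,2.7,0],1],[[1.1,-0.8,-12.5],[2.4,3.15,0],1],[[1.1,-0.8,-14.2],[2.72,3.6,0],1],[[1.1,-0.8,-16],[3.06,4.05,0],1],[[1,-0.8,-17.8],[3.4,4.5,0],1],[[1,-0.8,-17.8],[3.4,4.5,0],1]]}}

```text
time: 17.9
ee_pos: [0.5024, -0.1361, 0.08]
tcp_rot: [-171.6, -11.0, 83.2]
wrist_force: [0.3, -0.0, -1.1]
opening: 0.0074
grasp_force: 79.0
```

```bash
python3 tray.py; python3 - <<'E'
from h import *
o=telemetry.get_obs();Rt=R.from_euler('xyz',o['tcp_rot'],degrees=True).as_matrix()
R0=R.from_euler('xyz',[180,0,83.97],degrees=True).as_matrix()
print('up per mm in tool',Rt[2].round(4),'level rotvec',np.degrees(R.from_matrix(Rt.T@R0).as_rotvec()))
for t in([0,0,.15],[0,.1,.22],[0,.26,.23],[-.02,.26,.23]): print(t,(np.array(t)@Rt*1000).round(1))
p,d,P,T,f,c=cam('side'); save('s6',cv2.resize(p[170:330,230:430],None,fx=4,fy=4)[:600])
E
```

```text
-x 1190 gripframe z [0.0614 0.0618 0.0622] world z [0.094  0.0968 0.0992]
+x 2080 gripframe z [0.0612 0.0616 0.062 ] world z [0.0796 0.0842 0.0882]
+y 2942 gripframe z [0.0613 0.0618 0.0623] world z [0.096  0.0995 0.103 ]
-y 0 gripframe z  world z 
c3 0 gripframe z  world z 
c2 788 gripframe z [0.06   0.0614 0.062 ] world z [0.0897 0.0911 0.0922]
c0 0 gripframe z  world z 
tilt in grip frame deg [-0.01  0.11] 0.0615 8160
up per mm in tool [ 0.1898 -0.1429 -0.9714] level rotvec [-8.26328931e+00 -1.09790363e+01 -8.26514043e-03]
[0, 0, 0.15] [  28.5  -21.4 -145.7]
[0, 0.1, 0.22] [ 139.2  -40.5 -193.3]
[0, 0.26, 0.23] [ 297.1  -56.4 -170.4]
[-0.02, 0.26, 0.23] [ 294.8  -76.1 -168. ]
```

View pics/s6.png

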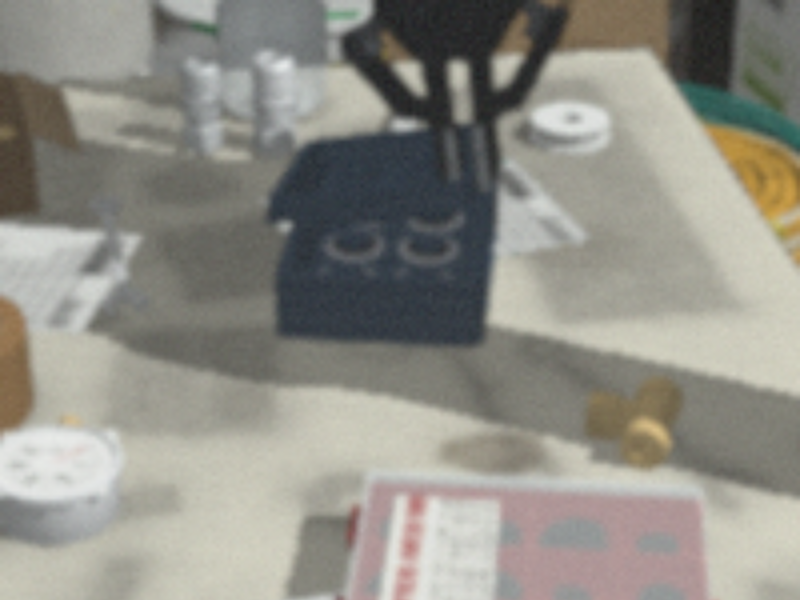

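The picture shows the tray peeled up on the gripper side at (400,180), with the rings visible at (355,245) and the stack in place. I lift slowly, then level it and move aside.

Request:
{"op": "play_rows", "data": {"increments": [[[1,-0.7,-4.9],[0,0,0],1],[[2.8,-2.1,-14.6],[0,0,0],1],[[5.7,-4.3,-29],[0,0,0],1],[[9.5,-7.1,-48.6],[0,0,0],1],[[15.2,-11.4,-77.7],[0,0,0],1],[[20.9,-15.7,-106.9],[-1,-1.4,0],1],[[26.6,-20,-136],[-2,-2.7,0],1],[[32.3,-24.3,-165.1],[-3,-4,0],1],[[38,-28.6,-194.3],[-4,-5.3,0],1],[[58,-32,-190],[-5,-6.6,0],1],[[88,-37.2,-183.4],[-6,-8,0],1],[[118,-42.4,-176.8],[-7,-9.3,0],1],[[148,-47.5,-170.2],[-8,-10.6,0],1],[[178,-52.7,-163.6],[-8.26,-10.98,0],1],[[208,-57.9,-157],[-8.26,-10.98,0],1],[[238,-63,-150.4],[-8.26,-10.98,0],1],[[265,-67.7,-144.4],[-8.26,-10.98,0],1],[[283,-70.8,-140.4],[-8.26,-10.98,0],1],[[289,-71.8,-139],[-8.26,-10.98,0],1],[[289,-71.8,-139],[-8.26,-10.98,0],1]]}}

```text
time: 20.0
ee_pos: [0.482, 0.1245, 0.2809]
tcp_rot: [179.9, -0.0, 84.1]
wrist_force: [-0.4, 0.3, -0.9]
opening: 0.0073
grasp_force: 79.1
```

Request:
{"op": "play_rows", "data": {"increments": [[[0,0,0],[0,0,0],1],[[0,0,0],[0,0,0],1],[[0,0,0],[0,0,0],1],[[0,0,0],[0,0,0],1],[[0,0,0],[0,0,0],1]]}}

```text
time: 20.5
ee_pos: [0.4822, 0.1237, 0.28]
tcp_rot: [180.0, 0.0, 83.9]
wrist_force: [-0.9, 0.8, -0.2]
opening: 0.0075
grasp_force: 79.1
```

```bash
python3 tray.py; python3 - <<'E'
from h import *
p,d,P,T,f,c=cam('top'); save('top7',p)
v,u=np.mgrid[:480,:640]; m=(abs(u-376)<55)&(abs(v-260)<50)&(P[...,2]>.03)&(P[...,2]<.07)
r=cv2.minAreaRect((P[m][:,:2]*1000).astype(np.float32));print(r,np.nanpercentile(P[m][:,2],[50,95]),m.sum())
E
python3 lid.py
```

```text
-x 1178 gripframe z [0.0612 0.0617 0.0621] world z [0.3038 0.3042 0.3047]
+x 2109 gripframe z [0.0611 0.0615 0.0619] world z [0.3037 0.3041 0.3045]
+y 2966 gripframe z [0.0612 0.0617 0.0621] world z [0.3038 0.3042 0.3047]
-y 0 gripframe z  world z 
c3 0 gripframe z  world z 
c2 808 gripframe z [0.0601 0.0613 0.0619] world z [0.3026 0.3039 0.3045]
c0 0 gripframe z  world z 
tilt in grip frame deg [0.03 0.16] 0.0613 8373
((548.8563842773438, -192.78500366210938), (158.92677307128906, 119.39202117919922), 84.16462707519531) [0.03778772 0.05037555] 2297
side -0.18 140 [0.0381 0.0396 0.0409]
side -0.16 513 [0.0379 0.0395 0.0409]
side -0.14 519 [0.0379 0.0394 0.041 ]
side -0.12 512 [0.0379 0.0395 0.0412]
side -0.1 499 [0.0378 0.0394 0.0409]
side -0.08 494 [0.0378 0.0395 0.0414]
side -0.06 493 [0.0381 0.0398 0.0416]
side -0.04 494 [0.0378 0.0397 0.0415]
side -0.02 408 [0.0328 0.0393 0.0411]
```

View pics/top7.png

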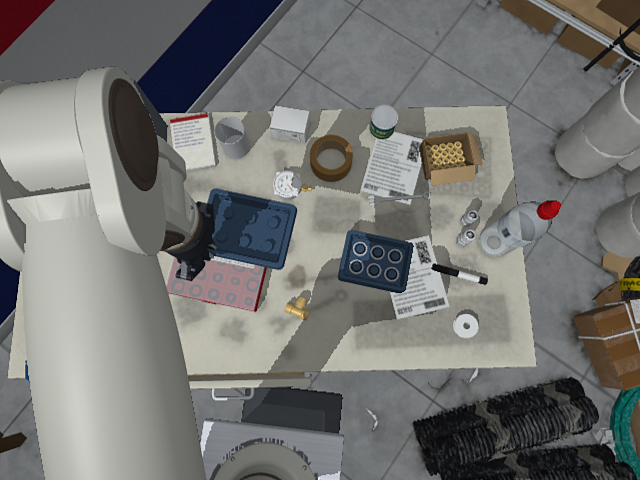

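The picture shows the empty tray held level at about (250,228), the loaded tray open to view at (376,260) and the case shut at (215,280). The stack has not moved (centre shift 0.1 mm), so I hand the job in.

```bash
python3 -c "
from workcell import workorder; print(workorder.job_done())"
```

```text
the job is handed in; nothing more can be done
None
```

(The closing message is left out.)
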